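# Gauge a turned pin under the bench comparator

## Robot

A 7-joint arm with a two-finger parallel gripper is mounted at the origin on a cart in front of the work surface, level with it; the furniture and walls round the work are solid. World frame = base frame: x ahead of the robot, y to its left, z up, the work surface at z = 0. Lengths are in m, angles in rad, forces in N, time in s.
With the tool pointing down it reaches from about 0.4 to 0.9 m from the base axis. Payload 5.6 kg.
Tool frame: the origin (TCP) lies midway between the tips of the shut fingers; the grasp point (between the pads) lies 19 mm behind it; z points along the fingers, y is the line along which they close (so a half turn about z gives the same grasp; the last joint's range is limited). The gripper opens to 92 mm and grips with 3 to 60 N. Pads are 20 mm wide; open, the fingers measure 128 mm over their backs; the gripper's body (75 mm by 189 mm) begins 69 mm behind the grasp point.
Start: joints at [-1.319, 0.468, -0.012, 1.603, 0.006, 1.071, -0.056], TCP at [0.189, 0.622, 0.215] pointing down, gripper open.
Joint ranges: [-2.53, 2.53], [-0.31, 2.02], [-1.57, 1.55], [0.28, 2.44], [-1.29, 4.43], [0.15, 1.84], [-2.92, 2.92]. Speed limits (rad/s): [2.57, 2.57, 3.14, 3.14, 3.14, 3.14, 3.14].

## Interface

Orientations are given as a 3x3 rotation matrix whose columns are the frame's x, y, z axes.
In Python, from station import env, effector, solver, viewer, workorder, search_frame, tip_of gives the robot as it stands. Calls block until the motion is done:
- env.reach(position, orientation): joint-space move of the TCP to a pose.
- env.movel(position, frame=None, rate=0.15): straight line of the TCP; frame=None keeps the orientation; rate is the mean speed in m/s.
- env.goto_joints(angles): joint-space move.
- effector.release() and effector.grasp(squeeze=None): open the fingers fully, or close them until they stop; squeeze is the grip in N (None keeps the last).
- env.pause(seconds).
- solver.inverse_kinematics(position, orientation): joint angles nearest the present ones, or None.
- env.sense(): the state.
- viewer.read_camera(name): name is "scene" or "top" or "wrist"; returns (picture, depth): 480x640x3 uint8, red, green, blue; 480x640 float32, m along the optical axis (not along the pixel's ray), 0 where there is no reading.
- viewer.camera_info(name): a dict with "intrinsics" (3x3 intrinsics, pixels), "eye" and "rotation" of the camera in the world; the wrist camera has in their place "T_tool_cam" (4x4, takes a point from camera to tool coordinates, whose origin is the TCP and whose axes are the flange's). Camera axes: x right, y up, looking along -z (the intrinsics and any distortion apply to the point x, -y, -z); pixel columns grow to the right and rows downward; lengths in m; the calibration is good to about 2 mm. The wrist camera is an equidistant fisheye: a pixel r from the principal point sees the ray r / f radians off the axis. A picture is of the moment at which its call begins: read the wrist's pose just before it. camera_info takes no time and is no camera call.
A pose or a line that the arm cannot do raises env.PlanningError and nothing moves.
- workorder.finish_job(): hands the job in; it is judged then, once.
Trained networks look in the newest picture that a camera, given by its name, has taken for a name from the list of things; names that differ only in an ending like _2 or _b are one class to them, and where a whole thing is asked for, a point or a joint stands for the part that bears it (a point fixed in the world has none). Each returns a list of dicts, best first, with "score" (0 to 1); they miss things now and then, are a little off and sometimes report something else, mostly with a low value. They report only what shows in the picture. A call takes as long as a camera call.
- search_frame(camera, name): "at" ([x, y, z] in m, in world coordinates, good to about 4 mm: the middle of the surface that is visible of it).
- tip_of(camera, name): "at" ([x, y, z] in m, in world coordinates, good to about 4 mm: a listed point, or the origin of a listed thing).
The state is a dict: "t": time; "joint_positions": joint angles; "joint_velocities": joint speeds; "tau": joint torques, N m; "ee_pos": TCP position; "tcp_rot": TCP orientation; "wrist_force": force on the tool from outside, world axes, zero at the start; "moment": the same for the moment, N m; "gripper_width": finger opening in m; "grasp_force": force on a finger pad.
Only numpy, scipy, OpenCV 4.12 (cv2) and the standard library are available. Lean on these libraries where they do the work, as an engineer would, in place of code of your own. Each camera call takes 0.05 s, during which the arm holds its last target. There are 200 camera calls.

## Task

Gauge the turned steel pin: with the sled still drawn out in front of the blue comparator stand, take the pin out of the partitioned carton (the white plastic dummy stays in it) and lay it flat across the sled's two V-blocks, centred. With the gauge head raised clear, slide the sled flat along the plate between the guide rails, under the low arm, until it is fully home against the end stop. Then lower the gauge head gently until its foot rests on the pin, let go, and leave everything else on the bench where it is.

Things in the scene. Friction and masses are not known exactly. Their poses are not given: they have to be found in the camera images.
- stand: Fixed blue C-frame stand. Origin on the plate, x is the push direction. Steel guide rails 8 mm high, 64 mm apart, x -48 to 24 mm, mouth flared from -62. End stop face at x 18. Arm over the slideway: underside 43 mm above the plate, top 67, x -24 to 50, y +-28; behind it an upright and a column (x 38, 136 high). Gauge head spindle at x 0, y 0. Sled home: its origin at x -41, y 0.
- gauge_head (a joint): Height of the gauge head (dial indicator, 48 mm) on its column, m: 0 lowest, 0.022 highest, more is up. Friction holds it where it is left; about 8 N moves it up, 3 N down. The flat spindle foot (10 mm) is 32 mm above the plate at 0, flush with the arm's underside at 0.011. A pin in the home sled is 38.8 mm high at its top, so the foot rests on it at 0.0068.
- lift_knob (a point): Centre of the red lifting knob on top of the gauge head, on the spindle axis: round, 24 mm across, 20 mm high; 140 mm above the plate at joint 0. Below it a 10 mm neck 7 mm long, then the dial case (48 mm across, 16 mm thick along the stand's x).
- sled: Loose aluminium sled, 118 (x) x 60 (y) x 10 mm, about 0.4 kg; origin at the centre of its underside, x points to its V-block end. Two steel V-blocks (12 mm wide, 30 mm high, 90 degree groove along y) at x 41, y +-20 mm carry a pin crosswise, its axis 30.2 mm above the plate.
- cradle (a point): On the sled: the point (41, 0, 30.2) mm where the middle of the pin belongs; the pin's axis lies along the sled's y, 61 mm to either side. Beware: a tall door post stands to the right of the robot (world x 0.24 to 0.31, y -0.33 to -0.21 m); holding the pin by its left end keeps the wrist away from it.
- sled_handle (a point): On the sled: centre of the black fin handle, 40 mm above the plate; the fin is 16 mm thick (sled's y), 40 mm long (sled's x), from 14 to 56 mm above the plate, at sled x -33; it stands on a 4 mm pad 22 mm wide.
- steel_pin: The dark grey turned steel pin, 17.2 mm diameter x 122 mm, about 0.21 kg. Origin at its foot, z along its axis to the upper end. At the start it leans in an outer cell of the carton, foot down at the near wall, rising at 50 degrees to the level; the top 49 mm stand out beyond a notch in the far wall.
- pin_mid (a point): Middle of the steel pin, on its axis, 61 mm from either end.
- pin_carton: Fixed brown partitioned carton, open on top, 66 (x) x 120 (y) x 72 mm, board 3 mm; origin at the centre of its underside. Three cells side by side along y at 39 mm pitch, 36 wide x 60 long; the far wall (+x) has a notch 22 mm wide down to 59 mm height in each cell. Pins lean in the outer cells towards +x. Before it stands a fixed toggle clamp 55 mm high (world x 0.49 to 0.54, y 0.04 to 0.24 m).
- plastic_dummy: The white plastic dummy of the same size as the steel pin, leaning in the other outer cell. It stays there. Origin at its foot, z along its axis.
- stop_block: Bystander: white plastic stop block, 60 x 17 x 26 mm; origin at the centre of its underside.
- ring_gauge: Bystander: knurled steel ring gauge, 38 mm across, 14 mm high; origin at the centre of its underside.
- star_knob: Bystander: black star knob, 47 mm across, 34 mm high; origin at the centre of its underside.

How it is judged:
By the outcome, as a careful person would: the job done as asked, in the order asked, and still so for the second after the job is handed in, with the robot touching nothing.
It also fails if it takes over 64 s, if anything falls off the work surface, if the arm or the gripper's body presses on something with over 40 N, if the wrist force passes 120 N, or if a joint passes its speed limit or range.

## Working session

There is one attempt and no reset: what is moved stays moved. The work goes in short steps, each a Python script; the robot and the scene stay as the last script left them, time stands still between calls to the robot, and variables do not carry over. Pictures are saved under pics/ and viewed, at most 10 in all, crops included, and the job is handed in when it is done.

```bash
ls; mkdir -p pics
cat > h.py <<'E'
import numpy as np, cv2
from station import env, effector, solver, viewer, workorder, search_frame, tip_of
def snap(cam,fn=None):
    p,d=viewer.read_camera(cam)
    if fn: cv2.imwrite('pics/'+fn,p[:,:,::-1])
    return p,d
def cloud(cam,d):
    ci=viewer.camera_info(cam);K=np.array(ci['intrinsics']);v,u=np.mgrid[:480,:640]
    x=(u-K[0,2])/K[0,0]*d; y=(v-K[1,2])/K[1,1]*d
    P=np.stack([x,-y,-d],-1)@np.array(ci['rotation']).T+np.array(ci['eye'])
    P[d<=0]=np.nan
    return P
E
python3 - <<'E'
from h import *
for c in ['scene','top']:
    p,d=snap(c,c+'.png'); P=cloud(c,d); np.savez(c+'.npz',p=p,P=P)
    print(c,{k:np.round(v,3).tolist() if not isinstance(v,str) else v for k,v in viewer.camera_info(c).items()})
    for n in ['stand','lift_knob','sled','cradle','sled_handle','steel_pin','pin_mid','pin_carton','plastic_dummy','stop_block','ring_gauge','star_knob']:
        print(n,[(np.round(r['at'],3).tolist(),round(r['score'],2)) for r in tip_of(c,n)[:2]])
print(env.sense())
E
```

```text
pics
scene {'intrinsics': [[447.101, 0.0, 317.63], [0.0, 447.101, 240.237], [0.0, 0.0, 1.0]], 'eye': [-0.04, 0.514, 0.542], 'rotation': [[-0.646, 0.399, -0.651], [-0.764, -0.33, 0.555], [0.006, 0.856, 0.518]]}
stand [([0.613, -0.134, -0.004], 0.6)]
lift_knob [([0.611, -0.133, 0.144], 0.61), ([0.597, 0.174, -0.001], 0.21)]
sled [([0.468, -0.116, 0.001], 0.62)]
cradle [([0.507, -0.128, 0.029], 0.72)]
sled_handle [([0.438, -0.11, 0.043], 0.94)]
steel_pin []
pin_mid [([0.609, 0.214, 0.056], 0.75), ([0.615, -0.134, -0.005], 0.33)]
pin_carton [([0.593, 0.173, -0.0], 0.81)]
plastic_dummy []
stop_block [([0.417, 0.07, 0.001], 0.7)]
ring_gauge [([0.419, 0.173, 0.001], 0.72)]
star_knob [([0.564, 0.043, -0.0], 0.54), ([0.617, -0.134, -0.003], 0.46)]
top {'intrinsics': [[574.865, 0.0, 306.095], [0.0, 574.865, 247.669], [0.0, 0.0, 1.0]], 'eye': [0.434, 0.052, 0.965], 'rotation': [[-0.015, 0.996, -0.088], [-1.0, -0.014, 0.013], [0.012, 0.088, 0.996]]}
stand [([0.613, -0.14, 0.001], 0.68)]
lift_knob [([0.614, -0.133, 0.141], 0.93)]
sled [([0.464, -0.117, -0.004], 0.67)]
cradle []
sled_handle [([0.4
[... 542 characters left out ...]
ray([ 1.82069950e-03,  1.66023736e-04, -2.01290865e-03,  1.37360094e-03,
        1.52592620e-04,  1.97184257e-04, -7.42632722e-05]), 'tau': array([ 1.38503910e-03, -5.20422184e+01, -1.21587538e-02, -2.44040126e+01,
       -5.66761068e-02,  1.15553310e-02,  5.04571847e-05]), 'ee_pos': array([0.18889995, 0.62196417, 0.21458951]), 'tcp_rot': array([[-9.56842054e-01,  2.90608465e-01,  5.87653836e-05],
       [ 2.90608467e-01,  9.56842054e-01,  3.87788222e-05],
       [-4.49597364e-05,  5.41829260e-05, -9.99999998e-01]]), 'wrist_force': array([-0.697661  ,  0.00445758, -0.05736024]), 'moment': array([ 0.00706696, -0.08881163,  0.02901295]), 'grasp_force': 0.0, 'gripper_width': 0.0919864950943144}
```

View pics/scene.png

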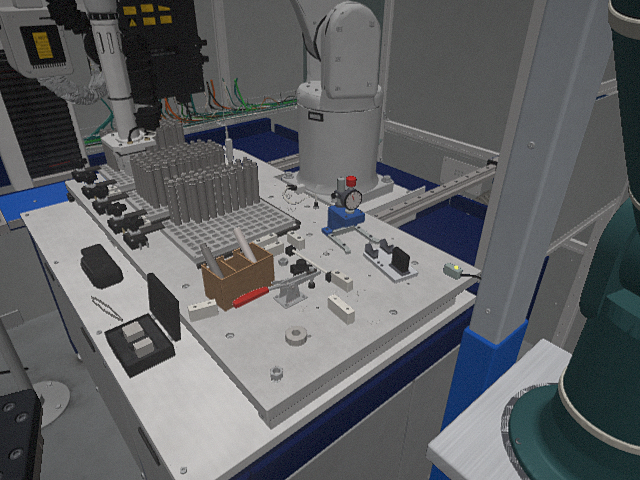

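View pics/top.png

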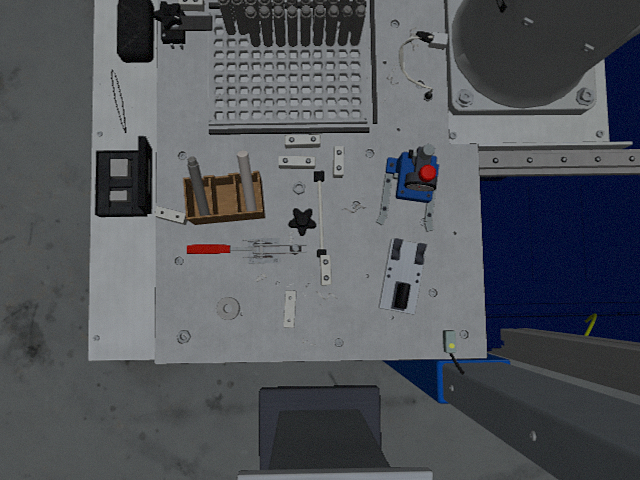

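The scene picture shows the carton at about (238,270) with the grey steel pin in its left cell, and the sled at (390,262) in front of the blue stand (345,215). The top picture shows the steel pin at (197,185), the dummy at (247,175), the knob at (428,173) and the sled at (403,275). The sled and the stand are both yawed slightly. Next I fit poses from the depth clouds.

```bash
cat > fit.py <<'E'
from h import *
from scipy.optimize import least_squares
def axisfit(Q,r=0.0086,a0=None):
    # cylinder fit
    c=Q.mean(0); 
    a=a0/np.linalg.norm(a0)
    def f(q):
        a=np.array([np.cos(q[2])*np.cos(q[3]),np.sin(q[2])*np.cos(q[3]),np.sin(q[3])])
        p=c+np.array([0,q[0],q[1]]); d=Q-p
        return np.linalg.norm(d-np.outer(d@a,a),axis=1)-r
    s=least_squares(f,[0,-.005,np.arctan2(a[1],a[0]),np.arcsin(a[2])],loss='soft_l1',f_scale=.001)
    q=s.x;a=np.array([np.cos(q[2])*np.cos(q[3]),np.sin(q[2])*np.cos(q[3]),np.sin(q[3])])
    return c+np.array([0,q[0],q[1]]),a,np.sqrt(np.mean(s.fun**2)),len(Q)
E
python3 - <<'E'
from fit import *
def rect(Q):
    (c,s,a)=cv2.minAreaRect((Q[:,:2]*1000).astype(np.float32)); return np.round(c,1),np.round(s,1),round(a,1),len(Q)
for c in ['scene','top']:
    D=np.load(c+'.npz');p=D['p'].astype(int);P=D['P'];x,y,z=P[...,0],P[...,1],P[...,2]
    R,G,B=p[...,0],p[...,1],p[...,2]
    plate=(abs(x-.42)<.05)&(abs(y+.01)<.03); print(c,'plate z',np.nanmedian(z[plate]),np.nanstd(z[plate]))
    red=(R>150)&(G<80)&(y<-.05)&(x>.5)&(z>.1); Q=P[red]; print('knob',rect(Q),np.nanpercentile(Q,[2,50,98],axis=0).round(4).tolist())
    bl=(B>R+40)&(x>.5)&(x<.75)&(abs(y+.13)<.08)&(abs(z-.067)<.006); print('armtop',rect(P[bl]),np.nanmedian(z[bl]))
    s=(x>.38)&(x<.56)&(abs(y+.115)<.07)&(z>.005)&(z<.016); 
    m=cv2.morphologyEx(s.astype(np.uint8),cv2.MORPH_OPEN,np.ones((3,3)))>0
    print('sled',rect(P[m]),np.nanmedian(z[m]))
    h=(x>.38)&(x<.49)&(abs(y+.115)<.05)&(z>.048)&(z<.064); print('handletop',rect(P[h]),np.nanmedian(z[h]))
    v=(x>.47)&(x<.55)&(abs(y+.125)<.05)&(z>.022)&(z<.036); print('vblocks',rect(P[v]))
    r=(x>.5)&(x<.66)&(abs(y+.13)<.065)&(z>.004)&(z<.013); 
    for nm,sd in [('L',y>-.134-.0*x),('R',y<=-.134)]:
        Q=P[r&sd]; print('rail',nm,rect(Q))
    w=(x>.53)&(x<.67)&(y>.1)&(y<.26)&(abs(z-.072)<.004)&(R>B+25)
    print('carton top',rect(P[w]))
    for nm,sel in [('steel',(y>.18)&(y<.25)),('dummy',(y>.1)&(y<.16))]:
        g=sel&(x>.6)&(x<.72)&(z>.072)&(z<.115)&(abs(R-B)<25)
        Q=P[g]
        print(nm,[np.round(t,4) for t in axisfit(Q,a0=np.array([.64,0,.77]))],Q.max(0).round(4))
E
```

```text
scene plate z -0.00036286520655504084 0.006929118935692819
knob (array([ 607.2, -132.8]), array([19.3, 15.8]), 0.9, 27) [[0.5998, -0.1405, 0.1501], [0.609, -0.1322, 0.1513], [0.6168, -0.1249, 0.1529]]
armtop (array([ 622.3, -134.6]), array([57.5, 74.2]), 81.8, 251) 0.06578556784719092
sled (array([ 485.3, -121.9]), array([ 63. , 161.9]), 77.1, 648) 0.0095049187192352
handletop (array([ 432.8, -110.9]), array([15.6, 40.3]), 80.0, 102) 0.053354998415525184
vblocks (array([ 505.9, -127. ]), array([54.6, 37.6]), 77.3, 125)
rail L (array([ 580.1, -105.4]), array([159.4,  56.3]), 0.3, 279)
rail R (array([ 568.4, -158.3]), array([135.5,  46.7]), 0.2, 186)
carton top (array([595.5, 172.3]), array([ 68.6, 122.5]), 4.5, 286)
steel [array([0.629 , 0.2137, 0.0772]), array([0.6849, 0.0058, 0.7287]), np.float64(0.0013), np.int64(195)] [0.647  0.2233 0.1038]
dummy [array([0.6364, 0.1358, 0.0795]), array([0.6553, 0.0315, 0.7547]), np.float64(0.0013), np.int64(178)] [0.6542 0.1464 0.1056]
top plate z 0.0011662834109464337 0.005493820900631971
knob (array([ 613.5, -135.8]), array([17.3, 17.6]), 84.3, 
[... 172 characters left out ...]
sled (array([ 488.4, -125.7]), array([ 63.8, 158.8]), 76.3, 1860) 0.011091724176101547
handletop (array([ 437. , -114.1]), array([16.5, 39.7]), 77.9, 251) 0.05526966757369567
vblocks (array([ 509.4, -129.5]), array([52.6, 34.2]), 78.5, 269)
rail L (array([579.8, -99.4]), array([159.9,  66.5]), 1.0, 750)
rail R (array([ 578.9, -164.5]), array([157.4,  60.9]), 0.1, 435)
carton top (array([598.8, 169.8]), array([ 66.5, 119.8]), 4.9, 423)
steel [array([0.6332, 0.212 , 0.0805]), array([0.6995, 0.0389, 0.7135]), np.float64(0.0021), np.int64(294)] [0.6541 0.2272 0.1078]
dummy [array([0.6412, 0.1345, 0.0831]), array([0.6506, 0.052 , 0.7577]), np.float64(0.0022), np.int64(316)] [0.6628 0.1456 0.1092]
```

```bash
cat > plan.py <<'E'
from h import *
r=np.radians
yc=r(4.7); EX=np.array([np.cos(yc),np.sin(yc),0]); EY=np.array([-EX[1],EX[0],0]); Z=np.array([0,0,1.])
CAR=np.array([.597,.171,0])
ys=r(-12.1); U=np.array([np.cos(ys),np.sin(ys),0]); N=np.array([-U[1],U[0],0]); SLED=np.array([.4674,-.1196,0])
yt=r(-8.6); SX=np.array([np.cos(yt),np.sin(yt),0]); SY=np.array([-SX[1],SX[0],0]); STAND=np.array([.611,-.1344,0])
A=np.cos(r(50))*EX+np.sin(r(50))*Z; B=np.sin(r(50))*EX-np.cos(r(50))*Z
T=r(15); S=.107; DEEP=.015
def rot(y,z): return np.stack([np.cross(y,z),y,z],1)
zg=np.cos(T)*B-np.sin(T)*A; zp=-np.cos(T)*Z-np.sin(T)*N
PG=CAR+.039*EY-.0234*EX+.008*Z+S*A
def Rg(s): return rot(s*EY,zg)
def Rp(s): return rot(-s*U,zp)
PP=SLED+.041*U+.0302*Z+(S-.061)*N
def tcp(p,z): return p+DEEP*z
E
python3 - <<'E'
from plan import *
print(PG,PP)
for s in (1,-1):
    print(s)
    for p,R in [(tcp(PG,zg),Rg(s)),(tcp(PG,zg)-.08*zg,Rg(s)),(tcp(PG,zg)+.12*Z,Rg(s)),(tcp(PP,zp),Rp(s)),(tcp(PP,zp)+.15*Z,Rp(s)),(SLED-.033*U+.025*Z,rot(s*N,-Z)),(STAND+.13*Z,rot(s*SY,-Z)),(STAND+.13*Z,rot(s*SX,-Z))]:
        q=solver.inverse_kinematics(p,R); print(np.round(p,3),None if q is None else np.round(q,2))
E
```

```text
[0.63903008 0.21358709 0.08996676] [ 0.51713157 -0.08321633  0.0302    ]
1
[0.648 0.214 0.078] [-0.11  0.58 -0.45  2.06  1.73  0.44 -0.37]
[0.602 0.211 0.143] [-0.71  0.35  0.23  2.18  1.22  0.18 -0.03]
[0.648 0.214 0.198] [-0.72  0.32  0.29  2.05  0.55  0.25  0.69]
[ 0.516 -0.087  0.016] [-0.13  0.59  0.09  2.02  0.35  0.64  2.59]
[ 0.516 -0.087  0.166] [-0.21  0.35  0.19  1.95  0.24  0.93  2.75]
[ 0.435 -0.113  0.025] [-0.09  0.47  0.32  2.22 -0.31  0.49  1.83]
[ 0.611 -0.134  0.13 ] [-0.27  0.57  0.59  1.77 -0.39  0.92  1.91]
[ 0.611 -0.134  0.13 ] [-0.42  0.64  0.83  1.78 -0.56  0.98  0.49]
-1
[0.648 0.214 0.078] [-0.46  0.53 -0.01  2.09  1.78  0.23  2.61]
[0.602 0.211 0.143] None
[0.648 0.214 0.198] [-1.15  0.4   0.83  2.07 -0.4   0.22 -1.57]
[ 0.516 -0.087  0.016] [-0.46  0.64  0.52  2.04 -0.08  0.59 -0.17]
[ 0.516 -0.087  0.166] [-0.65  0.41  0.75  1.98 -0.03  0.89 -0.14]
[ 0.435 -0.113  0.025] [-0.39  0.55  0.7   2.24 -0.67  0.57 -0.97]
[ 0.611 -0.134  0.13 ] [-0.51  0.72  0.99  1.78 -0.69  1.04 -0.98]
[ 0.611 -0.134  0.13 ] [-0.66  0.97  1.34  1.79 -1.    1.26 -2.32]
```

```bash
sed -i 's/^T=r(15)/T=r(25)/' plan.py
python3 - <<'E'
from plan import *
for s in (1,-1):
    for p,R in [(tcp(PG,zg)-.08*zg,Rg(s)),(tcp(PG,zg),Rg(s)),(tcp(PG,zg)+.12*Z,Rg(s)),(tcp(PP,zp)+.15*Z,Rp(s)),(tcp(PP,zp),Rp(s))]:
        q=solver.inverse_kinematics(p,R); print(s,np.round(p,3),None if q is None else np.round(q,2))
try:
    env.reach(tcp(PG,zg)-.08*zg,Rg(1))
    s=env.sense(); print(s['t'],s['ee_pos'],np.round(s['joint_positions'],2))
    T0=(s['ee_pos'],s['tcp_rot']); p,d=snap('wrist','w1.png'); np.savez('w1.npz',p=p,d=d,pos=T0[0],R=T0[1])
    for n in ['pin_mid','steel_pin']: print(n,tip_of('wrist',n)[:2])
    print(viewer.camera_info('wrist'))
except Exception as e: print(repr(e))
E
```

```text
1 [0.612 0.211 0.149] [-0.61  0.37  0.18  2.03  0.27  0.36  0.96]
1 [0.645 0.214 0.076] [-0.55  0.53  0.13  1.98  0.36  0.24  0.87]
1 [0.645 0.214 0.196] [-0.61  0.35  0.21  1.92  0.16  0.47  1.09]
1 [ 0.516 -0.089  0.167] [-0.25  0.39  0.13  1.93  0.43  1.02  2.54]
1 [ 0.516 -0.089  0.017] [-0.23  0.64  0.11  1.99  0.52  0.75  2.37]
-1 [0.612 0.211 0.149] [-0.97  0.41  0.63  2.05 -0.27  0.35 -1.69]
-1 [0.645 0.214 0.076] [-0.91  0.59  0.6   2.   -0.67  0.26 -1.33]
-1 [0.645 0.214 0.196] [-0.94  0.39  0.63  1.94 -0.21  0.47 -1.73]
-1 [ 0.516 -0.089  0.167] [-0.7   0.46  0.7   1.96  0.16  0.94 -0.35]
-1 [ 0.516 -0.089  0.017] [-0.58  0.71  0.56  2.01  0.1   0.65 -0.41]
3.4083 [0.61151249 0.21268872 0.14901534] [-0.61  0.37  0.18  2.03  0.27  0.36  0.96]
pin_mid [{'at': [0.6097, 0.2074, 0.0526], 'score': 0.77}]
steel_pin []
{'intrinsics': array([[371.64829954,   0.        , 316.41999299],
       [  0.        , 371.64829954, 245.67049403],
       [  0.        ,   0.        ,   1.        ]]), 'T_tool_cam': array([[-5.09725236e-04,  9.61060262e-01,  2.76338402e-01,
         7.91406835e-02],
       [ 9.99999764e-01,  3.62526444e-04,  5.83760184e-04,
        -5.95429172e-04],
       [ 4.60848737e-04,  2.76338634e-01, -9.61060220e-01,
        -1.70668305e-01],
       [ 0.00000000e+00,  0.00000000e+00,  0.00000000e+00,
         1.00000000e+00]])}
```

View pics/w1.png

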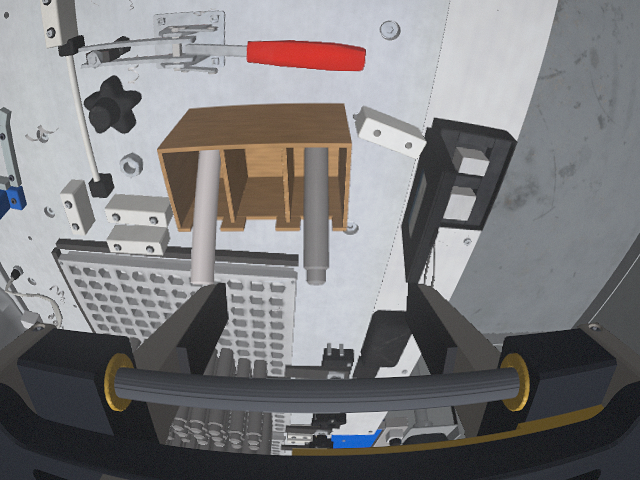

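The wrist view shows the steel pin at (316,210), centred between the open fingers. The dummy at (204,215) lies just outside the left finger. Before descending I check this clearance with the wrist depth.

```bash
cat >> h.py <<'E'
def wcloud(d,pos,R):
    ci=viewer.camera_info('wrist');K=np.array(ci['intrinsics']);v,u=np.mgrid[:480,:640]
    a=u-K[0,2];b=v-K[1,2];rr=np.hypot(a,b)+1e-9;th=rr/K[0,0]; k=np.tan(np.clip(th,0,1.4))/rr
    C=np.stack([a*k*d,-b*k*d,-d],-1); M=np.array(ci['T_tool_cam']); P=C@M[:3,:3].T+M[:3,3]
    P=P@R.T+pos; P[d<=0]=np.nan; return P
def wsnap(fn):
    s=env.sense(); p,d=snap('wrist',fn); return p,wcloud(d,s['ee_pos'],s['tcp_rot'])
E
python3 - <<'E'
from plan import *
from fit import axisfit
D=np.load('w1.npz');P=wcloud(D['d'],D['pos'],D['R']);p=D['p'].astype(int)
for nm,(u0,u1,v0,v1) in dict(steel=(303,329,165,262),dummy=(193,222,165,262)).items():
    Q=P[v0:v1,u0:u1].reshape(-1,3);Q=Q[np.isfinite(Q).all(1)&(Q[:,2]>.035)]
    c,a,e,n=axisfit(Q,a0=A); q=c+a*(.09-c[2])/a[2]
    print(nm,c.round(4),a.round(4),'elev',np.degrees(np.arcsin(a[2])).round(1),e.round(4),n,'at z=.09',q.round(4),'car y',((q-CAR)@EY).round(4),'tool y rel',((q-D['pos'])@D['R'][:,1]).round(4))
print(PG, 'carton wall z', np.nanmedian(P[...,2][226:229,225:240]))
E
```

```text
steel [0.6138 0.2118 0.0594] [0.6418 0.05   0.7653] elev 49.9 0.001 2456 at z=.09 [0.6395 0.2138 0.09  ] car y 0.0391 tool y rel -0.0013
dummy [0.6197 0.1339 0.0588] [0.6361 0.0526 0.7699] elev 50.3 0.0025 2362 at z=.09 [0.6455 0.1361 0.09  ] car y -0.0388 tool y rel -0.0792
[0.63903008 0.21358709 0.08996676] carton wall z 0.07100853681788027
```

Run:
```python
from plan import *
g=tcp(PG,zg)
env.movel(g,Rg(1),rate=.1); print(env.sense()['ee_pos'],g,env.sense()['wrist_force'].round(1))
effector.grasp(60); s=env.sense(); print(s['t'],s['gripper_width'],s['grasp_force'],s['wrist_force'].round(1))
env.movel(g+.03*(A+.3*Z),None,rate=.12)
env.movel(g+.03*A+.13*Z,None,rate=.2)
s=env.sense(); print(s['t'],s['gripper_width'],s['grasp_force'],s['wrist_force'].round(1),s['joint_positions'].round(2))
pre=tcp(PP,zp)+.09*Z
env.reach(pre,Rp(1))
s=env.sense(); print(s['t'],s['ee_pos'],pre,s['wrist_force'].round(1),s['moment'].round(2))
p,P=wsnap('w2.png'); np.savez('w2.npz',p=p,P=P)
for n in ['pin_mid','cradle']: print(n,tip_of('wrist',n)[:2])
```

```text
[0.645501   0.21424516 0.07681478] [0.64534804 0.21410652 0.07637214] [-0.   0.4  0.1]
5.65 0.015762429093476586 59.99278485774994 [ 0.2 -0.2 -0.3]
6.8667 0.01547911135856761 59.99201953411102 [-0.2  0.1 -2.6] [-0.5   0.34  0.09  1.84  0.21  0.56  1.07]
8.1833 [ 0.51622011 -0.08853505  0.10628565] [ 0.51580274 -0.08941477  0.10660538] [ 0.3  1.2 -2.3] [ 0.8  -0.07  0.02]
pin_mid [{'at': [0.5094, -0.1307, 0.1184], 'score': 0.61}]
cradle []
```

View pics/w2.png

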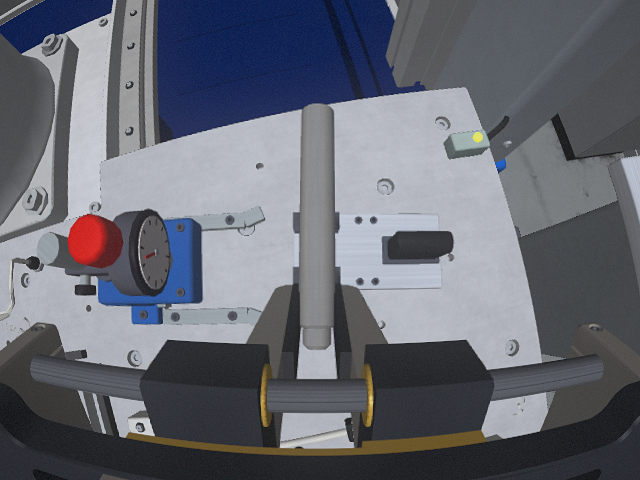

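The pin is held level over the sled, with its far end at (317,110). The handle is at (420,244), the red knob at (95,240) and the rails at rows 217 and 316. I fit the pin, sled and stand from this cloud.

Run:
```python
from plan import *
from fit import axisfit
D=np.load('w2.npz');P=D['P'];p=D['p'].astype(int);x,y,z=P[...,0],P[...,1],P[...,2]
Q=P[125:290,303:333].reshape(-1,3);Q=Q[np.isfinite(Q).all(1)&(Q[:,2]>.1)]
# cylinder along y: solve with swapped axes
sw=[1,0,2]; c,a,e,n=axisfit(Q[:,sw],a0=N[sw]); c=c[sw];a=a[sw]
F=P[100:320,295:340].reshape(-1,3);F=F[np.isfinite(F).all(1)&(F[:,2]>.09)]; d=F-c; ok=np.linalg.norm(d-np.outer(d@a,a),axis=1)<.011
t=np.percentile((d@a)[ok],[.3,99.7]); far=c+a*t[0]
print('pin',c.round(4),a.round(4),'az',np.degrees(np.arctan2(-a[0],a[1])).round(2),'elev',np.degrees(np.arcsin(a[2])).round(1),e.round(4),'far end',far.round(4),'mid',(far+.061*a).round(4),'exp',(PP+.09*Z-(S-.061)*N).round(4))
def rect(m):
    m=cv2.morphologyEx(m.astype(np.uint8),cv2.MORPH_OPEN,np.ones((3,3)))>0
    Q=P[m];(c,s,a)=cv2.minAreaRect((Q[:,:2]*1000).astype(np.float32));return np.round(c,1),np.round(s,1),round(a,1),len(Q),np.nanmedian(Q[:,2]).round(4),np.nanmedian(Q,0).round(4)
v,u=np.mgrid[:480,:640]
print('plate',np.nanmedian(z[150:180,420:430]),np.nanmedian(z[200:210,270:285]))
print('handle top',rect((z>.05)&(z<.062)&(u>370)&(u<470)&(v>200)&(v<280)))
print('sled',rect((z>.006)&(z<.014)&(u>285)&(u<460)&(v>190)&(v<295)))
print('vbl',rect((z>.02)&(z<.034)&(u>280)&(u<345)&(v>190)&(v<300)))
print('armtop',rect((z>.063)&(z<.071)&(u>90)&(u<215)&(v>200)&(v<310)&(p[...,2]>p[...,0]+40)))
print('knobtop',rect((z>.146)&(u<130)&(v>200)&(v<280)&(p[...,0]>p[...,1]+60)))
for nm,v0,v1 in [('railR',205,232),('railL',305,326)]:
    m=(z>.0045)&(z<.0105)&(u>165)&(u<270)&(v>v0)&(v<v1); print(nm,rect(m))
    Q=P[m]; f=cv2.fitLine(Q[:,:2].astype(np.float32),cv2.DIST_HUBER,0,.001,.001).ravel(); print(np.degrees(np.arctan(f[1]/f[0])))
print('plan',SLED-.033*U, STAND)
```

```text
pin [ 0.5055 -0.1327  0.1182] [0.214  0.9768 0.009 ] az -12.36 elev 0.5 0.0005 far end [ 0.4939 -0.1855  0.1177] mid [ 0.507  -0.1259  0.1182] exp [ 0.5075 -0.1282  0.1202]
plate 0.00020471344174933376 9.16433539071837e-05
handle top (array([ 435., -113.]), array([14.9, 40.5]), 77.9, 1212, np.float64(0.0549), array([ 0.4358, -0.1123,  0.0549]))
sled (array([ 467. , -119.7]), array([ 60.2, 118. ]), 77.6, 6037, np.float64(0.0102), array([ 0.4623, -0.1196,  0.0102]))
vbl (array([ 507. , -128.2]), array([51.3, 34. ]), 78.1, 404, np.float64(0.03), array([ 0.5156, -0.1391,  0.03  ]))
armtop (array([ 623.6, -136.9]), array([55.8, 73.6]), 81.7, 2872, np.float64(0.0669), array([ 0.5993, -0.1233,  0.0669]))
knobtop (array([ 610.2, -135.1]), array([22.4, 22.8]), 4.8, 1580, np.float64(0.1523), array([ 0.6092, -0.1341,  0.1523]))
railR (array([ 571.9, -168.1]), array([15.4, 59.4]), 86.0, 937, np.float64(0.0079), array([ 0.5678, -0.1674,  0.0079]))
-9.149446
railL (array([598.5, -94.6]), array([13. , 78.9]), 80.1, 1288, np.float64(0.0081), array([ 0.5978, -0.0946,  0.0081]))
-9.44234
plan [ 0.43513315 -0.11268259  0.        ] [ 0.611  -0.1344  0.    ]
```

```bash
sed -i 's/ys=r(-12.1)/ys=r(-12.3)/; s/SLED=np.array(.*$/SLED=np.array([.4670,-.1197,0])/; s/yt=r(-8.6)/yt=r(-8.8)/; s/STAND=np.array(.*$/STAND=np.array([.6105,-.1350,0])/' plan.py
python3 - <<'E'
from plan import *
R0=env.sense()['tcp_rot']
env.movel([.5162,-.0911,.035],rate=.12); env.pause(.2); s=env.sense(); print(s['ee_pos'],s['wrist_force'].round(1))
off=np.array([.5162,-.0911,.035])-s['ee_pos']
for z in (.0215,.0195,.0185):
    env.movel(np.array([.5162,-.0911,z])+off,rate=.03); s=env.sense(); print(s['ee_pos'].round(4),s['wrist_force'].round(1))
    if s['wrist_force'][2]>4: break
effector.release(); env.pause(.1)
e=env.sense()['ee_pos']; env.movel(e-.06*zp,rate=.15)
env.reach(tcp(PP,zp)+.10*Z+.02*N,Rp(1)); 
s=env.sense(); print(s['t'],s['wrist_force'].round(1))
p,P=wsnap('w3.png'); np.savez('w3.npz',p=p,P=P)
from fit import axisfit
x,y,z=P[...,0],P[...,1],P[...,2]
C=SLED+.041*U+.0302*Z; d=P-C; m=(abs(d@U)<.011)&(abs(d@N)<.07)&(z>.031)&(z<.043); print(m.sum())
Q=P[m]; sw=[1,0,2]; c,a,e,n=axisfit(Q[:,sw],a0=N[sw]); c=c[sw];a=a[sw]
t=np.percentile((Q-C)@N,[.5,99.5]); print('pin',c,a.round(3),e,'N ends',t,'U off',(c-C)@U)
E
```

```text
[ 0.51681828 -0.09102335  0.03578077] [ 0.2  0.5 -3.7]
[ 0.5155 -0.0912  0.0205] [ 0.5  0.5 -1.5]
[ 0.5159 -0.0911  0.0188] [-0.1 -0.3 -1.5]
[ 0.516  -0.0912  0.018 ] [ 1.   1.4 -0.4]
12.5417 [ 0.1  0.2 -0.5]
3464
pin [ 0.5069964  -0.12815328  0.03002438] [ 0.203  0.979 -0.006] 0.000771864155616026 N ends [-0.06149748  0.05851552] U off -0.00012088498734496988
```

View pics/w3.png

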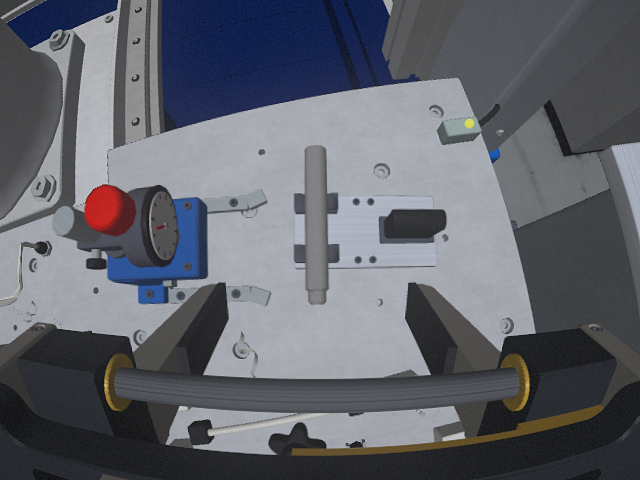

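The pin is seated level in both V-blocks, from (316,150) to (317,300), with its middle within about 1.5 mm of the cradle. Next I raise the gauge head.

Run:
```python
from plan import *
e=env.sense()['ee_pos']; env.movel(e+[0,0,.10],rate=.25)
K=STAND; R=rot(SY,-Z)
env.reach(K+.19*Z,R); env.pause(.2); s=env.sense(); print(s['t'],s['ee_pos'],K)
env.movel(K+.1335*Z,R,rate=.1); env.pause(.2); s=env.sense(); print(s['ee_pos'],s['wrist_force'].round(1))
effector.grasp(40); s=env.sense(); print(s['gripper_width'],s['grasp_force'],s['wrist_force'].round(1),s['ee_pos'])
for i in (1,2,3):
    env.movel(K+(.1335+.006*i)*Z,R,rate=.03); s=env.sense(); print(s['ee_pos'],s['gripper_width'],s['wrist_force'].round(1))
effector.release(); env.pause(.1); env.movel(K+.20*Z,R,rate=.2)
s=env.sense();print(s['t'],s['wrist_force'].round(1))
H=SLED-.033*U
env.reach(H+.16*Z-.03*U,rot(N,-Z)); s=env.sense();print(s['t'],s['ee_pos'],s['joint_positions'].round(2))
p,P=wsnap('w4.png'); np.savez('w4.npz',p=p,P=P)
```

```text
14.175 [ 0.61029435 -0.1330997   0.18971613] [ 0.6105 -0.135   0.    ]
[ 0.61100428 -0.13509081  0.13429851] [-0.4 -0.3  0.1]
0.022335838718946625 40.00001356936991 [0.9 2.3 0.1] [ 0.61061551 -0.1342368   0.13346761]
[ 0.61056878 -0.1342684   0.13939561] 0.02236750901140162 [ 1.7  3.3 -4.5]
[ 0.61061455 -0.13428134  0.1457265 ] 0.02242983298781151 [ 1.9  4.2 -2.9]
[ 0.61056225 -0.13428221  0.15161488] 0.02228852905265836 [ 2.   5.4 -3. ]
18.7917 [ 0.1  0.7 -1. ]
19.6417 [ 0.40690107 -0.106471    0.16028907] [ 0.08  0.15  0.11  2.19 -0.02  0.79  1.56]
```

View pics/w4.png

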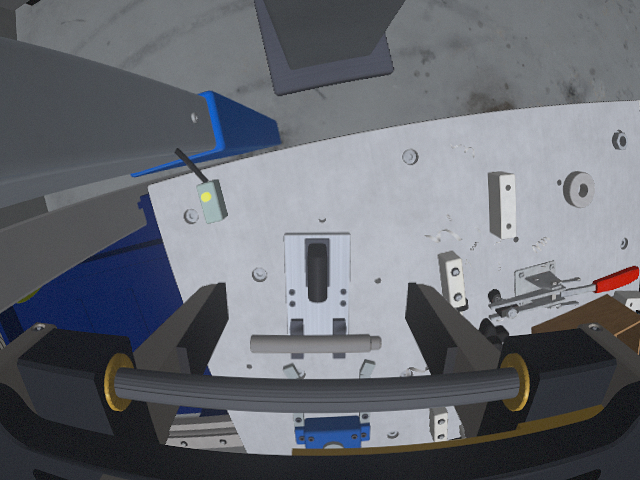

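```bash
sed -i 's/STAND=np.array(.*$/STAND=np.array([.6106,-.1345,0])/' plan.py
python3 - <<'E'
from plan import *
p,d=snap('top'); P=cloud('top',d); p=p.astype(int); m=(p[...,0]>150)&(p[...,1]<80)&(P[...,1]<-.05)&(P[...,2]>.1)&(P[...,0]>.5); print('knob top z',np.nanmedian(P[m],0))
H=SLED-.033*U; R=rot(N,-Z)
env.reach(H+.09*Z,R); env.movel(H+.026*Z,R,rate=.1); env.pause(.2); s=env.sense(); print(s['t'],s['ee_pos'],H,s['wrist_force'].round(1))
effector.grasp(20); s=env.sense(); print(s['gripper_width'],s['wrist_force'].round(1),s['ee_pos'])
RS=rot(SY,-Z)
def at(x,y=0): return STAND+(x-.033)*SX+y*SY+.026*Z
for x,rate in ((-.132,.03),(-.110,.04),(-.085,.05),(-.060,.05),(-.046,.03)):
    env.movel(at(x),RS,rate=rate); s=env.sense(); d=s['ee_pos']-at(x); f=s['wrist_force']
    print(x,s['t'],'err',np.round([d@SX,d@SY,d[2]],4),'F',np.round([f@SX,f@SY,f[2]],1),s['moment'].round(2))
    if np.abs(f).max()>25: print('STOP');break
E
```

```text
knob top z [ 0.61321126 -0.13593102  0.17174943]
21.1333 [ 0.43522686 -0.11274348  0.02661767] [ 0.4347575 -0.11267    0.       ] [-0.7 -0.3  1.6]
0.015755274919510016 [ 0.   0.1 -0.3] [ 0.4347899  -0.11240575  0.02598184]
-0.132 22.8583 err [-0.0018 -0.0012 -0.0001] F [-5.2 -2.1  5.1] [-0.35  1.02 -0.06]
-0.11 23.5583 err [-0.003  -0.0003 -0.0003] F [-6.5 -0.4  7.4] [ 0.19  1.66 -0.03]
-0.085 24.2083 err [-0.0011 -0.0002 -0.0004] F [-3.9 -0.6  1.5] [ 0.09  1.24 -0.  ]
-0.06 24.8583 err [ 0.0004  0.0001 -0.0002] F [ 0.6 -0.1 -5.7] [-0.01  0.01  0.01]
-0.046 25.475 err [0.0005 0.     0.    ] F [ 0.3 -0.6 -5.5] [0.04 0.02 0.01]
```

Run:
```python
from plan import *
RS=rot(SY,-Z)
def at(x,z): return STAND+(x-.033)*SX+z*Z
def rep(l):
    s=env.sense(); d=s['ee_pos']-STAND; f=s['wrist_force']
    print(l,round(s['t'],2),'sledx',round(d@SX+.033,4),round(d@SY,4),round(d[2],4),'F',np.round([f@SX,f@SY,f[2]],1)); return f
z=.026
for i in range(6):
    z-=.0004; env.movel(at(-.046,z),RS,rate=.02); env.pause(.1)
    if rep('dn')[2]>-2.5: break
effector.release(); env.pause(.15); rep('rel')
p,P=wsnap('w5.png'); np.savez('w5.npz',p=p,P=P)
effector.grasp(15); rep('grip')
for x in (-.044,-.042,-.041,-.040,-.039,-.038):
    env.movel(at(x,z),RS,rate=.02); env.pause(.1); f=rep(x)
    if f@SX<-12 : break
```

```text
dn 25.82 sledx -0.0457 -0.0 0.0258 F [ 0.4 -0.9 -4.1]
dn 26.18 sledx -0.0457 0.0 0.0256 F [-0.5  0.9  3.2]
rel 27.51 sledx -0.046 0.0 0.0252 F [-0.1 -0.3  1.1]
grip 28.69 sledx -0.046 -0.0 0.0252 F [-1.1 -0.3  0.6]
-0.044 29.04 sledx -0.0459 -0.0 0.0252 F [-4.8  0.7  6. ]
-0.042 29.39 sledx -0.045 0.0 0.0251 F [-7.1  0.1  7.7]
-0.041 29.74 sledx -0.0445 0.0 0.0251 F [-9.1 -0.4  9.2]
-0.04 30.09 sledx -0.0435 0.0 0.0251 F [-8.4  0.3  9.5]
-0.039 30.44 sledx -0.0426 -0.0001 0.0251 F [-9.6  0.3  9.5]
-0.038 30.79 sledx -0.0416 -0.0001 0.0251 F [-8.5 -1.1  9.8]
```

View pics/w5.png

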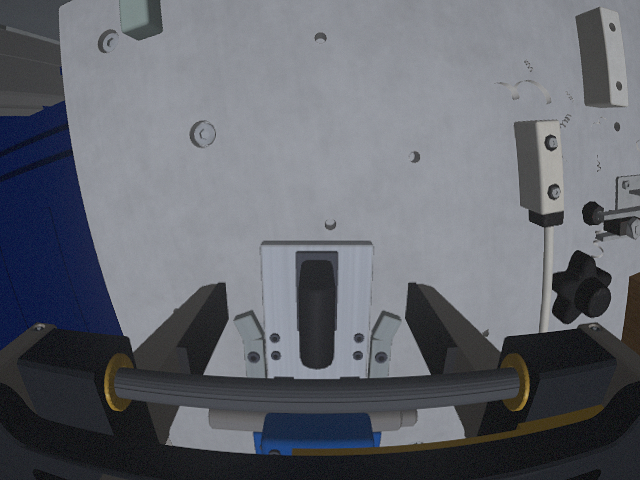

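The sled lies straight between the rails (sled edges at columns 262 and 373), with the pin still across the blocks. I keep pushing until it stalls at the stop.

Run:
```python
from plan import *
RS=rot(SY,-Z)
def rep(l):
    s=env.sense(); d=s['ee_pos']-STAND; f=s['wrist_force']
    print(l,round(s['t'],2),'sledx',round(d@SX+.033,4),round(d@SY,4),round(d[2],4),'F',np.round([f@SX,f@SY,f[2]],1)); return f
for i in range(12):
    x=-.037+.001*i
    env.movel(STAND+(x-.033)*SX+.0254*Z,RS,rate=.02); env.pause(.1); f=rep(round(x,3))
    if f@SX<-18 : break
effector.release(); env.pause(.1); rep('rel')
e=env.sense()['ee_pos']; env.movel(e+[0,0,.12],RS,rate=.2); env.movel(e+.12*Z-.06*SX,RS,rate=.2)
p,d=snap('top','t2.png'); P=cloud('top',d); np.savez('t2.npz',p=p,P=P)
p,d=snap('scene','s2.png'); P2=cloud('scene',d); np.savez('s2.npz',p=p,P=P2)
for n,Q in (('top',P),('scene',P2)):
    dd=Q-STAND; h=(dd@SX<-.03)&(dd@SX>-.13)&(abs(dd@SY)<.03)&(Q[...,2]>.045)&(Q[...,2]<.064)
    (c,s,a)=cv2.minAreaRect((Q[h][:,:2]*1000).astype(np.float32)); w=np.array([*c,0])/1000-STAND; print(n,'handle in stand',w@SX,w@SY,s,a)
im=cv2.imread('pics/t2.png')[130:330,330:490]; cv2.imwrite('pics/t2c.png',cv2.resize(im,None,fx=3.0,fy=3.0,interpolation=cv2.INTER_CUBIC))
```

```text
-0.037 31.14 sledx -0.0399 -0.0001 0.0251 F [-5.7 -0.1  6. ]
-0.036 31.49 sledx -0.0398 -0.0 0.0251 F [-9.1  0.5  8.6]
-0.035 31.84 sledx -0.0397 -0.0001 0.0251 F [-11.2   0.7  11.8]
-0.034 32.19 sledx -0.0396 -0.0001 0.025 F [-12.7   1.   12.4]
-0.033 32.54 sledx -0.0393 -0.0 0.0249 F [-15.   -0.1  13.9]
-0.032 32.89 sledx -0.0389 -0.0 0.0248 F [-15.7   0.6  14.3]
-0.031 33.24 sledx -0.0385 -0.0 0.0246 F [-16.6  -0.5  13.4]
-0.03 33.59 sledx -0.0379 -0.0 0.0244 F [-16.1   0.1  12.9]
-0.029 33.94 sledx -0.0373 -0.0001 0.0242 F [-16.6   0.3  13.8]
-0.028 34.29 sledx -0.0366 -0.0 0.024 F [-16.9   0.7  12.3]
-0.027 34.64 sledx -0.0359 -0.0 0.0238 F [-17.   -0.4  12.3]
-0.026 34.99 sledx -0.0353 -0.0 0.0236 F [-18.1  -0.6  11.2]
rel 36.27 sledx -0.026 0.0 0.0254 F [ 0.5 -0.4 -0.3]
top handle in stand -0.07110353174059916 -0.0018988892691657558 (16.750965118408203, 40.32948303222656) 81.39445495605469
scene handle in stand -0.0757755495106105 0.0014528753420416 (16.044757843017578, 40.223880767822266) 83.85264587402344
```

View pics/t2c.png

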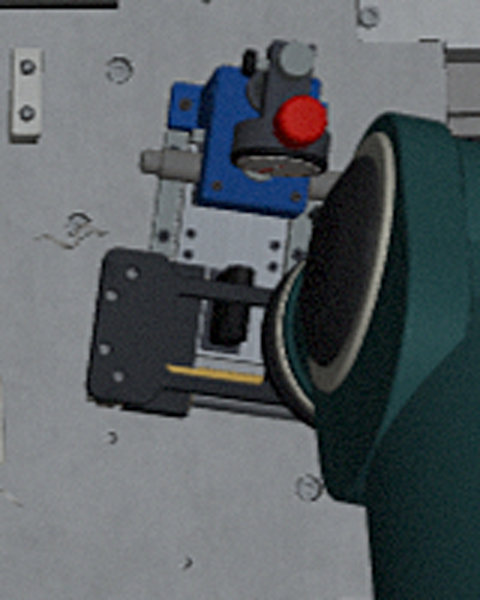

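The top view shows the sled under the arm with the pin beneath the gauge. The push stalled at sled x ≈ -40 mm, which is home, and after that only the pads slipped on the fin. Now I lower the gauge head.

Run:
```python
from plan import *
RS=rot(SY,-Z)
def rep(l):
    s=env.sense(); f=s['wrist_force']
    print(l,round(s['t'],2),(s['ee_pos']-STAND).round(4),'F',f.round(1),round(s['gripper_width'],4)); return f
e=env.sense()['ee_pos']; env.movel([e[0],e[1],.22],RS,rate=.25)
p,P=wsnap(None); dd=P-STAND
h=(dd@SX<-.03)&(dd@SX>-.13)&(abs(dd@SY)<.03)&(P[...,2]>.048)&(P[...,2]<.062)
(c,s_,a)=cv2.minAreaRect((P[h][:,:2]*1000).astype(np.float32)); w=np.array([*c,0])/1000-STAND; print('handle',w@SX,w@SY,s_,a)
for sgn in (1,-1):
    q=P[(abs(dd@SX)<.012)&(dd@SY*sgn>.045)&(dd@SY*sgn<.075)&(P[...,2]>.025)&(P[...,2]<.045)]
    if len(q): print('pin end',sgn,len(q),np.median((q-STAND)@SX),np.percentile((q-STAND)@SY*sgn,99),np.percentile(q[:,2],95))
env.movel(STAND+.215*Z,RS,rate=.25)
env.movel(STAND+.152*Z,RS,rate=.1); env.pause(.2); rep('at')
effector.grasp(15); z=.1518; b=rep('grip')
env.movel(STAND+(z-.008)*Z,RS,rate=.02); rep('-8'); z-=.008
for i in range(24):
    z-=.0005; env.movel(STAND+z*Z,RS,rate=.01); f=rep(round(z,4))
    if f[2]>7: break
```

```text
handle -0.07407078291142953 -0.0009369337347862624 (14.839577674865723, 39.47467041015625) 81.53899383544922
pin end 1 133 -0.002101544274027381 0.057611724916056456 0.03795012672702471
pin end -1 253 -0.003380471796163782 0.06355532631230437 0.039318803488217084
at 39.68 [ 5.000e-04 -1.000e-04  1.528e-01] F [-0.4  0.6 -0.2] 0.0919
grip 40.73 [0.     0.0003 0.152 ] F [ 0.5  0.6 -0. ] 0.0235
-8 41.28 [0.     0.0002 0.1434] F [ 0.8  1.4 -1.7] 0.0234
0.1433 41.53 [0.     0.0002 0.1432] F [-0.3  1.6  0.8] 0.0234
0.1428 41.78 [1.000e-04 2.000e-04 1.429e-01] F [0.1 2.1 1.9] 0.0233
0.1423 42.03 [1.000e-04 2.000e-04 1.424e-01] F [-0.7  2.5  3. ] 0.0232
0.1418 42.28 [1.000e-04 2.000e-04 1.418e-01] F [-1.   3.6  1.8] 0.0229
0.1413 42.53 [0.     0.0002 0.1412] F [-1.   3.   1.8] 0.023
0.1408 42.78 [1.000e-04 2.000e-04 1.407e-01] F [0.1 3.7 2.8] 0.0234
0.1403 43.03 [1.000e-04 2.000e-04 1.403e-01] F [-0.3  4.2  0.7] 0.0233
0.1398 43.28 [1.000e-04 2.000e-04 1.398e-01] F [0.2 4.1 2.9] 0.0233
0.1393 43.53 [1.000e-04 2.000e-04 1.392e-01] F [0.4 4.4 2.7] 0.0233
0.1388 43.78 [0.     0.0002 0.1387] F [0.4 5.4 2.7] 0.0233
0.1383 44.03 [0.     0.0002 0.1382] F [-0.4  5.7  2.4] 0.023
0.1378 44.28 [0.     0.0002 0.1379] F [-0.9  5.7  3. ] 0.0235
0.1373 44.53 [1.000e-04 1.000e-04 1.378e-01] F [-1.3  5.2  4.7] 0.0233
0.1368 44.78 [1.000e-04 1.000e-04 1.377e-01] F [-2.3  5.   7.2] 0.0235
```

Run:
```python
from plan import *
RS=rot(SY,-Z)
effector.release(); env.pause(.2); e=env.sense()['ee_pos']
env.movel(e+.09*Z,RS,rate=.15); env.movel(e+.12*Z-.10*SX+.12*SY,RS,rate=.3)
p,P=wsnap(None); dd=P-STAND; pi=p.astype(int)
m=(pi[...,0]>pi[...,1]+60)&(P[...,2]>.12)&(abs(dd@SY)<.03)&(abs(dd@SX)<.03); print('knobtop',np.nanmedian(P[m],0),m.sum())
h=(dd@SX<-.03)&(dd@SX>-.13)&(abs(dd@SY)<.03)&(P[...,2]>.048)&(P[...,2]<.062)
(c,s_,a)=cv2.minAreaRect((P[h][:,:2]*1000).astype(np.float32)); w=np.array([*c,0])/1000-STAND; print('handle',w@SX,w@SY,s_,a)
cv2.imwrite('pics/w6.png',p[:,:,::-1]); s=env.sense(); print(s['t'],s['wrist_force'].round(1))
```

```text
knobtop [nan nan nan] 0
handle -0.07389847190066577 -0.0008746603945122825 (16.150299072265625, 40.37093734741211) 81.26402282714844
47.5583 [-0.5 -1.  -0.4]
  return np.nanmean(a, axis, out=out, keepdims=keepdims)
```

View pics/w6.png

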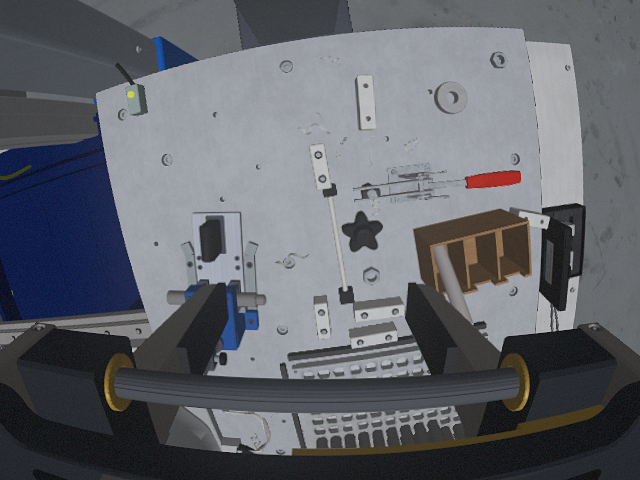

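The wrist view shows the sled home at (217,245), the pin under the arm from (170,297) to (265,299), the dummy still in the carton and the bystanders in place. I check the head height once more and hand in.

Run:
```python
from plan import *
p,d=snap('top'); P=cloud('top',d); p=p.astype(int); m=(p[...,0]>150)&(p[...,1]<80)&(P[...,1]<-.05)&(P[...,2]>.1)&(P[...,0]>.5); z=np.nanmedian(P[m],0)[2]; print('knob z',z,m.sum())
if .154<z<.162: print(workorder.finish_job())
```

```text
knob z nan 0
  return np.nanmean(a, axis, out=out, keepdims=keepdims)
```

Knob hidden by the arm from the top camera; I use the scene camera (its earlier reading was 0.1513 at the start height).

Run:
```python
from plan import *
e=env.sense()['ee_pos']; env.movel(e-.08*SX+.06*SY,rate=.3)
z=[]
for c,b in (('scene',.1513),('top',.1538)):
    p,d=snap(c); P=cloud(c,d); p=p.astype(int); m=(p[...,0]>150)&(p[...,1]<80)&(P[...,1]<-.05)&(P[...,2]>.1)&(P[...,0]>.5)
    if m.sum()>8: z.append(np.nanmedian(P[m],0)[2]-b)
print('rise since start',z,env.sense()['t'])
if z and .0015<np.mean(z)<.008: print(workorder.finish_job())
```

```text
rise since start [np.float64(0.004045317384503699), np.float64(0.0036678078552122018)] 48.1833
the job is handed in; nothing more can be done
None
```

The job is handed in at about 48 s: the steel pin lies across the V-blocks (about 1.5 mm off centre), the sled is home against the end stop, the gauge foot was lowered until it met the pin (about 7 N at the wrist) and let go, and the dummy and bystanders looked undisturbed; I have not seen the verdict.

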